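# Try the tea tin lids

### The job

Try the hinged lids of the two tea tins with the roller knobs, first the tin on the robot's left, then the one on its right: lift each lid by its knob to about half way (let go, a good lid drops shut by itself, a stiff one stays up). Shut the stiff lid and set that tin down (do not drop it) flat and upright inside the shallow steel tray; leave the good tin shut, upright and standing where it was.

Things in the scene. Friction and masses are not known exactly. Their poses are not given: they have to be found in the camera images.
- tin_1: loose bare-metal tea tin, 76 (its x) x 54 (its y) x 60 mm without lid, 0.3 kg; origin: centre of its underside. Hinge along its +x edge, away from the robot; knob side (-x) faces the robot within 20 degrees. Shut, the lid's top is at 64 mm, the knob's top at 86 mm. Only tins 1 and 2 have hinged lids with knobs; one of the two (not told which) is stiff.
- lid_1 (a joint): lid angle of tin 1, rad: 0 shut, grows as the knob end lifts, stop at 1.3. Hinge axis: along the tin's y at x = +38, z = 60 mm in the tin's frame; lid 76 x 54 x 4 mm. A free lid drops shut under its own weight from any angle; a stiff one stays where it is left and takes about 1 N at the knob to move either way.
- knob_1 (a point): centre of the lid knob of tin 1: dark level roller, 16 mm diameter, 16 mm long (along the tin's y), on a 12 mm wide stem at the lid's free end, to be pinched across its ends from above. Shut: x = -32, y = 0, z = 78 mm in the tin's frame, 14 mm above the lid's top. On the lid: 70 mm from the hinge axis, 18 mm above it; axes turn with the lid.
- tin_2: loose bare-metal tea tin, 76 (its x) x 54 (its y) x 60 mm without lid, 0.3 kg; origin: centre of its underside. Hinge along its +x edge, away from the robot; knob side (-x) faces the robot within 20 degrees. Shut, the lid's top is at 64 mm, the knob's top at 86 mm. Only tins 1 and 2 have hinged lids with knobs; one of the two (not told which) is stiff.
- lid_2 (a joint): lid angle of tin 2, rad: 0 shut, grows as the knob end lifts, stop at 1.3. Hinge axis: along the tin's y at x = +38, z = 60 mm in the tin's frame; lid 76 x 54 x 4 mm. A free lid drops shut under its own weight from any angle; a stiff one stays where it is left and takes about 1 N at the knob to move either way.
- knob_2 (a point): centre of the lid knob of tin 2: dark level roller, 16 mm diameter, 16 mm long (along the tin's y), on a 12 mm wide stem at the lid's free end, to be pinched across its ends from above. Shut: x = -32, y = 0, z = 78 mm in the tin's frame, 14 mm above the lid's top. On the lid: 70 mm from the hinge axis, 18 mm above it; axes turn with the lid.
- tray: the empty shallow steel tray for rejected tins, fixed between the two tins: 150 mm (its x) by 130 mm (its y) outside, walls 4 mm thick and 18 mm high over all, floor 4 mm thick; origin at the centre of its underside.
There are look-alikes about, which are no part of the job. What is shaped like the tin_1 but orange or yellow is not meant.

How it is judged:
On the way, in this order (a step that is already met when the one before it is completed fails the run):
1. the lid of the tin on the robot's left (+y) is lifted past 26 degrees (((world y of tin_1 above 0.13 m and value of joint lid_1 above 0.45 rad) or (world y of tin_2 above 0.13 m and value of joint lid_2 above 0.45 rad))).
2. then the lid of the tin on the robot's right (-y) is lifted past 26 degrees (((world y of tin_1 below -0.13 m and value of joint lid_1 above 0.45 rad) or (world y of tin_2 below -0.13 m and value of joint lid_2 above 0.45 rad))).
At the end, for the whole second after the job is handed in: The tin with the stiff lid stands flat on the tray's floor (its centre within 50 mm of the tray's centre, underside below 9 mm, upright within 10 degrees) with its lid shut within 10 degrees; the good tin stands upright within 50 mm of where it was, its lid shut within 10 degrees; both at rest (horizontal distance between tin_2 and tray below 0.05 m and height (world z) of tin_2 below 0.009 m and angle between each of tin_2, tin_1's own z axis and vertical below 0.17 rad and value of joint each of lid_2, lid_1 below 0.17 rad and linear speed of each of tin_2, tin_1 below 0.03 m/s and distance of tin_1 from where it was at the start of the episode below 0.05 m); the robot touches nothing.
It fails at once if a tin is dropped or thrown (linear speed of tin_1 above 0.9 m/s and contact force between the fingers and tin_1 below 0.2 N).
It fails at once if a tin is dropped or thrown (linear speed of tin_2 above 0.9 m/s and contact force between the fingers and tin_2 below 0.2 N).
It also fails if it takes over 72 s, if anything falls off the work surface, if the arm or the gripper's body presses on something with over 40 N, if the wrist force passes 120 N, or if a joint passes its speed limit or range.

### The arm

A 7-joint arm with a two-finger parallel gripper is mounted at the origin on the work surface. World frame = base frame: x ahead of the robot, y to its left, z up, the work surface at z = 0. Lengths are in m, angles in rad, forces in N, time in s.
With the tool pointing down it reaches from about 0.4 to 0.9 m from the base axis. Payload 5.5 kg.
Tool frame: the origin (TCP) lies midway between the tips of the shut fingers; the grasp point (between the pads) lies tcp_to_grasp behind it (tcp_to_grasp is the distance from the TCP to the grasp point, in m); x points along the fingers, y is the direction in which the jaws open and shut, and the axes are right-handed (so a half turn about x gives the same grasp; the last joint's range is limited). The gripper opens to 92 mm and grips with 3 to 60 N. Pads are 19 mm wide; open, the fingers measure 130 mm over their backs; the gripper's body (75 mm by 190 mm) begins 47 mm behind the grasp point.
Start: joints at [1.364, 0.501, -0.427, 1.55, 0.221, 1.138, -0.21], TCP at [0.294, -0.58, 0.227] pointing down, gripper open.
Joint ranges: [-2.88, 2.88], [-0.31, 2.03], [-1.54, 1.56], [0.2, 2.42], [-1.41, 4.55], [0.19, 2.02], [-2.57, 2.57]. Speed limits (rad/s): [2.57, 2.57, 3.14, 3.14, 3.14, 3.14, 3.14].

### API

Orientations are given as a unit quaternion [x, y, z, w].
In Python, from workcell import observe, snapshot, get_calibration, hand_in, spot_in, landmark_of, tcp_to_grasp gives the robot as it stands. The module is installed in compiled form; this text tells all that it offers.
- The arm moves only by the shell command python3 -m crank 'ROWS' [FORCE]. ROWS is JSON, a list of rows, each an object of numbers: "tx", "ty", "tz": the shift along the world's x, y, z each as a share of 0.4 m, from -1 to 1; "twist": the turn about the world's z as a share of pi rad, from -1 to 1; "jaw": the opening, from 0 (shut) to 1 (fully open). A call has exactly 5 rows; each row is the pose to reach, as a shift and turn from the pose measured when the call began, turning the shorter way round; what a row does not reach only later rows make up. A row lasts 1/8 s, in which the tool goes at most 62.5 mm and 10.7 degrees, less where a joint would pass 70% of its speed; a pose out of reach is approached as far as the arm can. A call with a number of a shift or a turn outside -1 to 1 is refused whole. A call with a gripper value outside its range is refused whole. The fingers move at their own pace and stop on an object; FORCE is the grip in N (left out, the last holds). Time passes only in rows, so rows that repeat a pose let the fingers close, or fill a call up. It gives the time, the measured TCP pose, the force and the opening at its end, in the units of the state.
- observe(): the state, without advancing time (a new reading comes with each control period).
- snapshot(name): name is "scene" or "top" or "wrist"; returns the picture (420x560x3 uint8, blue, green, red); there is no depth.
- get_calibration(name): a dict with "K" (3x3 intrinsics, pixels), "xyz" and "orientation" of the camera in the world. Camera axes: x right, y down, z forward; pixel columns grow to the right and rows downward; lengths in m; the calibration is good to about 2 mm. A picture is of the moment at which its call begins: read the wrist's pose just before it. get_calibration takes no time and is no camera call; for the wrist camera it gives the pose at the moment of the call.
- hand_in(): hands the job in, once; it reports no verdict.
Trained networks look in the newest picture that a camera, given by its name, has taken for a name from the list of things; names that differ only in an ending like _2 or _b are one class to them, and where a whole thing is asked for, a point or a joint stands for the part that bears it (a point fixed in the world has none). Each returns a list of dicts, best first, with "confidence" (0 to 1); they miss things now and then, are a little off and sometimes report something else, mostly with a low value. They report only what shows in the picture. A call takes as long as a camera call. They do not tell look-alikes from the thing itself.
- spot_in(camera, query): "extent" ([centre column, centre row, width, height] in pixels, round what is visible of it).
- landmark_of(camera, query): "pixel" ([column, row] in pixels: a listed point, or the origin of a listed thing).
The state is a dict: "clock": time; "joints": joint angles; "qvel": joint speeds; "effort": joint torques, N m; "eef_pos": TCP position; "eef_rot": TCP orientation; "contact_force": force on the tool from outside, world axes, zero at the start; "moment": the same for the moment, N m; "finger_gap": finger opening in m.
Only numpy, scipy, OpenCV 4.12 (cv2) and the standard library are available. Lean on these libraries where they do the work, as an engineer would, in place of code of your own. Each camera call takes 0.05 s, during which the arm holds its last target.

## Working session

There is one attempt and no reset: what is moved stays moved. The work goes in short steps, Python scripts to look and compute and a shell command to move; the robot and the scene stay as the last step left them, time stands still between calls to the robot, and variables do not carry over. Pictures are saved under pics/ and viewed, and the job is handed in when it is done.

```bash
mkdir -p pics; ls; python3 - <<'E'
from workcell import *
import cv2
print(tcp_to_grasp if not callable(tcp_to_grasp) else tcp_to_grasp())
print(observe())
for n in ["scene","top"]:
    im=snapshot(n); cv2.imwrite(f"pics/{n}0.png",im)
    print(n,get_calibration(n))
    for q in ["tin_1","tray","knob_1"]:
        print(q,[(d['extent'],d['confidence']) for d in spot_in(n,q)],[(d['pixel'],d['confidence']) for d in landmark_of(n,q)])
print(observe()['clock'])
E
```

```text
pics
0.0188
{'clock': 0.0, 'joints': array([ 1.36420743,  0.50186525, -0.42675894,  1.55141986,  0.22086021,
        1.13830953, -0.21029583]), 'qvel': array([ 3.59833007e-04, -6.32316597e-05,  1.12913207e-03, -1.95618725e-03,
        1.30021976e-04, -5.71143814e-05, -1.32743945e-03]), 'effort': array([ 2.42988235e-04, -5.66603100e+01, -5.81653833e+00, -2.79120952e+01,
       -6.87050913e-02,  3.04258824e-02,  1.70305361e-04]), 'eef_pos': array([ 0.29386725, -0.57900692,  0.22567715]), 'eef_rot': array([-0.68752632, -0.16525557,  0.68784252, -0.16392321]), 'contact_force': array([-0.13428249,  0.54866612,  0.25070306]), 'moment': array([0.03255385, 0.01283289, 0.01925789]), 'finger_gap': 0.09201342012980356}
scene {'K': array([[435.59794184,   0.        , 279.39831964],
       [  0.        , 435.59794184, 216.79561124],
       [  0.        ,   0.        ,   1.        ]]), 'xyz': array([1.28037793, 0.0221778 , 0.71586604]), 'orientation': array([ 0.62425394,  0.65438468, -0.30942007, -0.29384848])}
tin_1 [([180.8, 238.2, 37.8, 54.3], 0.87), ([396.4, 232.0, 35.9, 50.6], 0.85), ([170.6,
[... 970 characters left out ...]
([149.8, 211.5, 43.7, 45.8], 0.89), ([425.3, 251.1, 42.4, 46.0], 0.8), ([365.8, 243.6, 49.6, 30.6], 0.65), ([345.8, 159.6, 45.8, 47.3], 0.62)] [([343.1, 163.1], 0.96), ([152.6, 214.5], 0.89), ([393.8, 192.5], 0.83), ([363.3, 243.9], 0.7), ([274.7, 177.6], 0.7), ([418.0, 250.4], 0.64)]
tray [([273.6, 179.8, 67.5, 75.1], 0.89)] [([272.8, 179.9], 0.97)]
knob_1 [([402.2, 188.6, 34.4, 46.0], 0.95), ([367.5, 243.1, 43.0, 35.4], 0.95), ([347.8, 162.2, 50.7, 53.9], 0.88), ([146.2, 213.2, 35.4, 46.6], 0.82), ([431.3, 251.7, 26.4, 44.6], 0.73), ([150.8, 212.4, 44.8, 44.9], 0.51)] [([149.2, 225.1], 0.82), ([337.1, 169.6], 0.74), ([400.3, 200.5], 0.7), ([429.5, 232.0], 0.55), ([385.7, 240.3], 0.55)]
0.7
```

View pics/scene0.png

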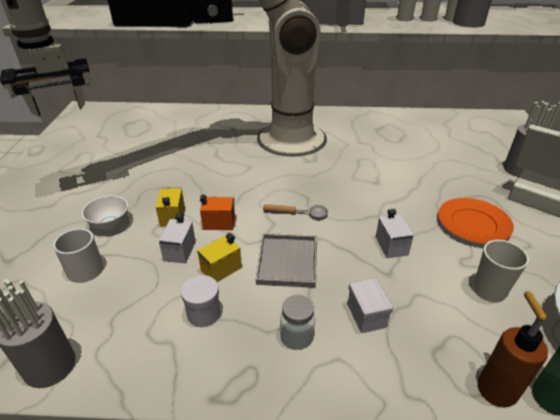

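View pics/top0.png

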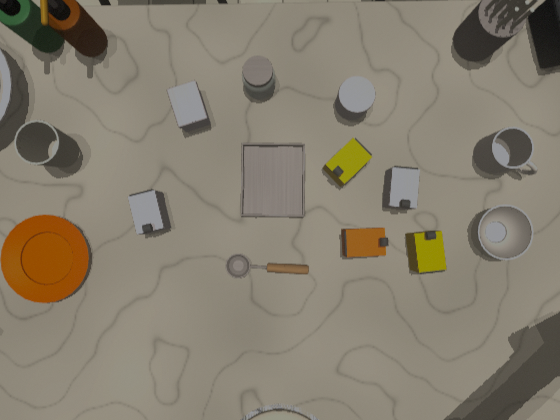

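```bash
python3 - <<'E'
import cv2
im=cv2.imread('pics/top0.png')
cv2.imwrite('pics/top0z.png',cv2.resize(im[130:290,315:475],None,fx=3.7,fy=3.7,interpolation=cv2.INTER_CUBIC))
cv2.imwrite('pics/top0l.png',cv2.resize(im[130:270,100:320],None,fx=3.6,fy=3.6,interpolation=cv2.INTER_CUBIC))
im=cv2.imread('pics/scene0.png')
cv2.imwrite('pics/scene0z.png',cv2.resize(im[180:300,140:440],None,fx=2.6,fy=2.6,interpolation=cv2.INTER_CUBIC))
E
```

```text
(no output)
```

View pics/top0z.png

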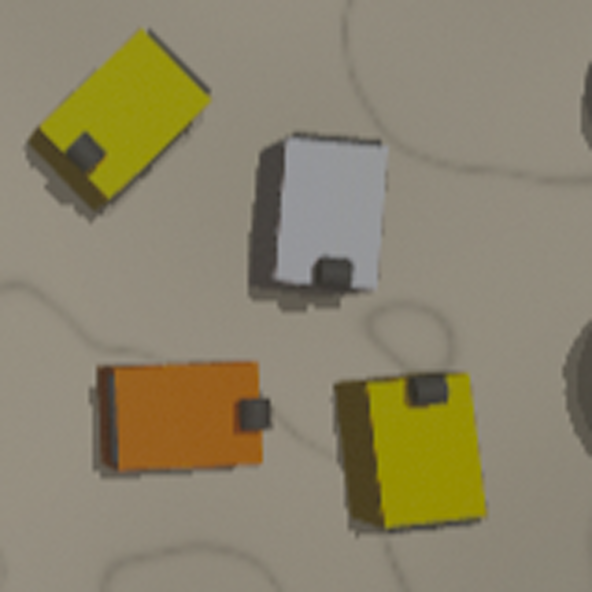

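View pics/top0l.png

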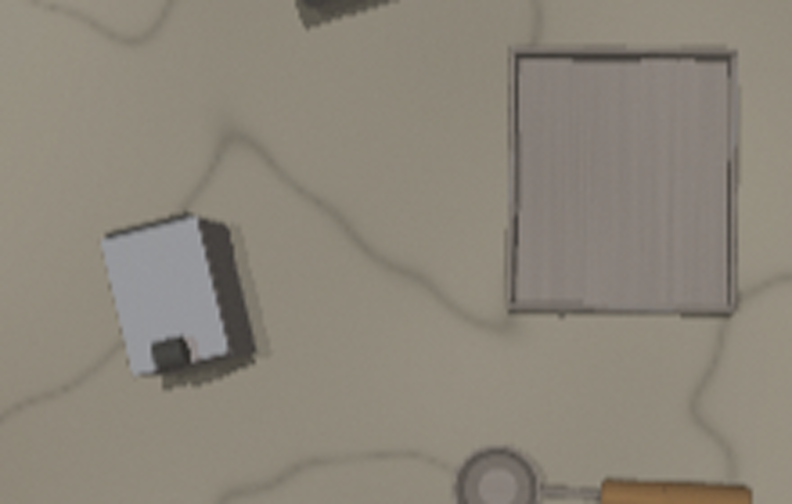

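View pics/scene0z.png

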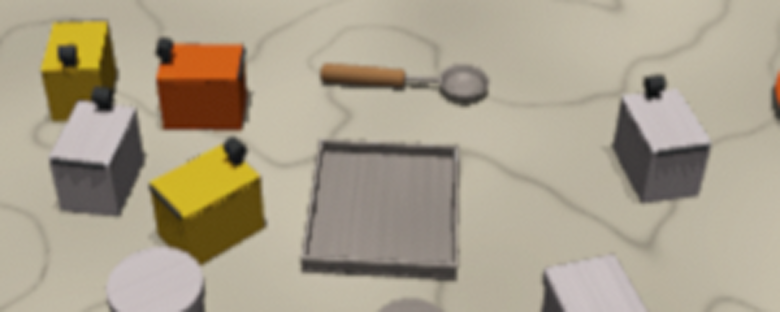

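```bash
cat > h.py <<'E'
import numpy as np, cv2
from scipy.spatial.transform import Rotation as R
def ray(c,p):
    d=R.from_quat(c['orientation']).as_matrix()@np.linalg.inv(c['K'])@[p[0],p[1],1.]
    return np.array(c['xyz']),d/np.linalg.norm(d)
def at_z(c,p,z):
    o,d=ray(c,p); return o+d*(z-o[2])/d[2]
def tri(*cps):
    A=np.zeros((3,3));b=np.zeros(3)
    for c,p in cps:
        o,d=ray(c,p);P=np.eye(3)-np.outer(d,d);A+=P;b+=P@o
    x=np.linalg.solve(A,b)
    return x,[float(np.linalg.norm((np.eye(3)-np.outer(d,d))@(x-o))) for o,d in (ray(c,p) for c,p in cps)]
def proj(c,X):
    v=c['K']@(R.from_quat(c['orientation']).as_matrix().T@(np.array(X)-c['xyz'])); return v[:2]/v[2]
E
python3 - <<'E'
from workcell import *
from h import *
s=get_calibration('scene');t=get_calibration('top')
print('knobL',tri((t,(147.8,227.3)),(s,(391.5,213))))
print('knobR',tri((t,(405,203)),(s,(179.2,217.7))))
print('tray',tri((t,(272.8,179.9)),(s,(287,259.4))))
im=cv2.imread('pics/top0.png')
b,g,r=[im[...,i].astype(int) for i in range(3)]
m=((b>r+3)&(b>130)).astype(np.uint8)
for nm,(x0,y0,x1,y1) in dict(L=(120,180,175,245),R=(380,160,425,215)).items():
    w=np.zeros_like(m);w[y0:y1,x0:x1]=m[y0:y1,x0:x1]
    print(w.sum())
    # fill knob notch with hull
    pts=cv2.findNonZero(w); q=cv2.boxPoints(cv2.minAreaRect(cv2.convexHull(pts)))
    Q=np.array([at_z(t,p,.064) for p in q]); print(nm,q.round(1).tolist(),Q[:,:2].round(4).tolist(),'c',Q.mean(0).round(4), [np.linalg.norm(Q[i]-Q[i-1]).round(4) for i in range(4)])
for p in [(242.3,144),(304.5,144.2),(241.7,217),(304,217.3)]: print(at_z(t,p,.018).round(4))
o=observe();print(R.from_quat(o['eef_rot']).as_matrix().round(3))
E
```

```text
knobL (array([0.47881772, 0.24463233, 0.07614928]), [0.00019594348963128687, 0.00019594348963130955])
knobR (array([ 0.51792652, -0.24683682,  0.0755398 ]), [0.00014884214479567347, 0.0001488421447958126])
tray (array([0.5729951 , 0.00530963, 0.00679355]), [0.000882806979246631, 0.000882806979246628])
812
L [[127.9000015258789, 196.8000030517578], [153.60000610351562, 190.39999389648438], [162.60000610351562, 226.60000610351562], [137.0, 233.0]] [[0.5386, 0.2865], [0.5503, 0.2367], [0.4798, 0.2195], [0.4682, 0.2692]] c [0.5092 0.253  0.064 ] [np.float64(0.0725), np.float64(0.0512), np.float64(0.0725), np.float64(0.051)]
519
R [[389.5, 204.6999969482422], [391.6000061035156, 167.6999969482422], [418.0, 169.1999969482422], [416.0, 206.1999969482422]] [[0.5156, -0.2197], [0.5874, -0.2254], [0.5838, -0.2766], [0.512, -0.2708]] c [ 0.5497 -0.2481  0.064 ] [np.float64(0.0512), np.float64(0.072), np.float64(0.0514), np.float64(0.072)]
[0.6463 0.0673 0.018 ]
[ 0.644  -0.0597  0.018 ]
[0.4972 0.0702 0.018 ]
[ 0.4947 -0.0562  0.018 ]
[[ 0.     0.453 -0.892]
 [-0.    -0.892 -0.453]
 [-1.     0.    -0.   ]]
```

Candidates (top image): bare metal with a knob at (147,212) on the left and (402,188) on the right. Look-alikes are yellow (347,162) and (430,252), orange (365,243), and the knobless metal box (188,105). The crops show that (147,212) and (402,188) are bare metal with dark knobs facing the robot. Those are my two tins. Now I'll move towards the left one.

```bash
python3 -m crank '[{"tx":0.05,"ty":0.15,"tz":0,"twist":-0.015,"jaw":0.5},{"tx":0.1,"ty":0.3,"tz":0,"twist":-0.03,"jaw":0.5},{"tx":0.15,"ty":0.45,"tz":0,"twist":-0.045,"jaw":0.5},{"tx":0.2,"ty":0.6,"tz":0,"twist":-0.06,"jaw":0.5},{"tx":0.25,"ty":0.73,"tz":0,"twist":-0.073,"jaw":0.5}]' 8; python3 -c "
from workcell import *;print(observe()['joints'].round(3))"
```

```text
clock: 1.32
eef_pos: [0.3948, -0.2855, 0.2272]
eef_rot: [0.702, 0.084, -0.702, 0.085]
contact_force: [0.9, 0.7, -0.7]
finger_gap: 0.0478
[ 1.051  0.214 -0.543  1.946  0.13   1.014 -0.882]
```

```bash
python3 -m crank '[{"tx":0.02,"ty":0.15,"tz":0,"twist":0,"jaw":0.5},{"tx":0.04,"ty":0.3,"tz":0,"twist":0,"jaw":0.5},{"tx":0.06,"ty":0.45,"tz":0,"twist":0,"jaw":0.5},{"tx":0.08,"ty":0.6,"tz":0,"twist":0,"jaw":0.5},{"tx":0.1,"ty":0.73,"tz":0,"twist":0,"jaw":0.5}]' 8; python3 -c "
from workcell import *;from h import *;o=observe();print(o['joints'].round(3));y=R.from_quat(o['eef_rot']).as_matrix()[:,1];print(np.degrees(np.arctan2(y[1],y[0])))"
```

```text
clock: 1.95
eef_pos: [0.435, 0.0086, 0.2277]
eef_rot: [0.703, 0.084, -0.701, 0.085]
contact_force: [0.8, 0.8, -0.5]
finger_gap: 0.0458
[ 0.66   0.134 -0.791  2.052  0.115  0.996 -1.52 ]
-76.23991266200387
```

```bash
python3 -m crank '[{"tx":0.02,"ty":0.15,"tz":0,"twist":0,"jaw":0.5},{"tx":0.04,"ty":0.3,"tz":-0.05,"twist":0,"jaw":0.5},{"tx":0.06,"ty":0.45,"tz":-0.12,"twist":0,"jaw":0.5},{"tx":0.08,"ty":0.59,"tz":-0.2,"twist":0,"jaw":0.5},{"tx":0.08,"ty":0.59,"tz":-0.2,"twist":0,"jaw":0.5}]' 8; python3 - <<'E'
from workcell import *
from h import *
o=observe();print(o['eef_pos'],o['joints'].round(3));y=R.from_quat(o['eef_rot']).as_matrix()[:,1];print(np.degrees(np.arctan2(y[1],y[0])))
c=get_calibration('wrist');cv2.imwrite('pics/w1.png',snapshot('wrist'))
print(c)
for q in ['knob_1','tin_1']: print(landmark_of('wrist',q))
E
```

```text
clock: 2.58
eef_pos: [0.4646, 0.2495, 0.1459]
eef_rot: [-0.701, -0.088, 0.702, -0.087]
contact_force: [-0.9, -0.5, 0.3]
finger_gap: 0.0462
[0.46458975 0.24946613 0.14588073] [ 0.106  0.474 -0.809  1.921  0.424  0.926 -2.234]
-75.81986027949229
{'K': array([[332.07986381,   0.        , 278.75441169],
       [  0.        , 332.07986381, 208.81896478],
       [  0.        ,   0.        ,   1.        ]]), 'xyz': array([0.5283384 , 0.26520192, 0.30306518]), 'orientation': array([ 0.78297818, -0.60898537, -0.0782156 ,  0.09982142])}
[{'pixel': [290.1, 202.8], 'confidence': 0.74}]
[{'pixel': [286.4, 148.5], 'confidence': 0.71}]
```

View pics/w1.png

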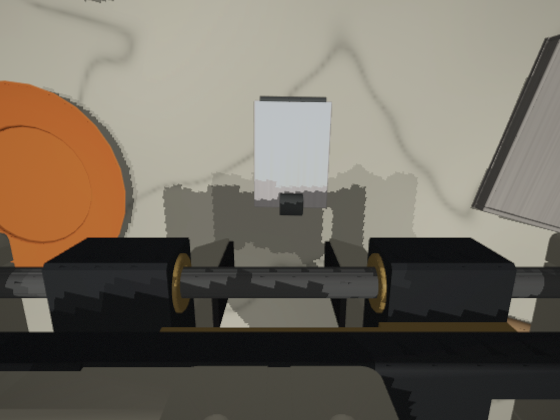

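```bash
python3 - <<'E'
from workcell import *
from h import *
o=observe();print(o['eef_pos'])
c=get_calibration('wrist');t=get_calibration('top')
print(at_z(c,(291,203),.08),tri((c,(291,204)),(t,(147.8,227.3))))
for p in [(255,102),(330,102),(253,206),(327,209)]: print(at_z(c,p,.064))
E
```

```text
[0.46690581 0.24412393 0.14768461]
[0.48029087 0.23812871 0.08      ] (array([0.48029628, 0.23986869, 0.09023687]), [0.0018307724066232737, 0.0018307724066232598])
[0.54039834 0.27861116 0.064     ]
[0.55283186 0.22819544 0.064     ]
[0.46772423 0.2636026  0.064     ]
[0.47869952 0.20921234 0.064     ]
```

```bash
python3 - <<'E'
from workcell import *
from h import *
snapshot('wrist');snapshot('wrist')
o=observe();print(o['eef_pos'],o['qvel'].round(3))
c=get_calibration('wrist');t=get_calibration('top');s=get_calibration('scene')
im=snapshot('wrist');cv2.imwrite('pics/w2.png',im);cv2.imwrite('pics/w2z.png',cv2.resize(im[80:230,220:360],None,fx=4,fy=4))
print(c['xyz'])
np.save('w2.npy',np.array([c['xyz'],c['orientation']],dtype=object),allow_pickle=True)
E
```

```text
[0.46784216 0.24276851 0.1483808 ] [ 0.015 -0.01  -0.002 -0.001  0.001 -0.001 -0.003]
[0.53096776 0.25842297 0.30584112]
```

View pics/w2z.png

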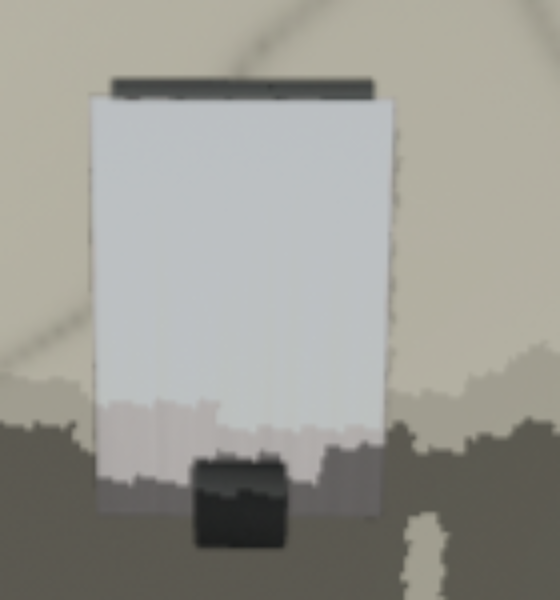

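```bash
python3 - <<'E'
from workcell import *
from h import *
c=get_calibration('wrist');t=get_calibration('top');s=get_calibration('scene')
k=(280.1,205.5)
print(c['xyz'],at_z(c,k,.078),tri((c,k),(t,(147.8,227.3)),(s,(391.5,213))),tri((c,k),(s,(391.5,213))))
Q=np.array([at_z(c,(220+u/4,80+v/4),.064) for u,v in [(91,98),(394,98),(97,514),(381,514)]]);print(Q, Q.mean(0))
print(np.degrees(np.arctan2(*(Q[0]-Q[1])[[1,0]]))-90,np.degrees(np.arctan2(*(Q[2]-Q[3])[[1,0]]))-90)
o=observe();y=R.from_quat(o['eef_rot']).as_matrix()[:,1];print(o['eef_pos'],np.degrees(np.arctan2(y[1],y[0])))
E
```

```text
[0.53108408 0.25824657 0.30601718] [0.47732636 0.24334663 0.078     ] (array([0.47817128, 0.2441534 , 0.07645392]), [0.0014747404729823109, 0.0008707015469721485, 0.0007579997441121076]) (array([0.477009  , 0.24400595, 0.07506906]), [0.0009187299977217237, 0.0009187299977217372])
[[0.53822141 0.28485226 0.064     ]
 [0.55068125 0.23359519 0.064     ]
 [0.46543417 0.26807383 0.064     ]
 [0.47798637 0.21617961 0.064     ]] [0.5080808  0.25067522 0.064     ]
13.662765718506677 13.597562221480302
[0.46802366 0.24265646 0.14854455] -76.40698855812003
```

```bash
python3 -m crank '[{"tx":0.025,"ty":0.003,"tz":-0.08,"twist":0,"jaw":0.5},{"tx":0.025,"ty":0.003,"tz":-0.15,"twist":0,"jaw":0.5},{"tx":0.025,"ty":0.003,"tz":-0.198,"twist":0,"jaw":0.5},{"tx":0.025,"ty":0.003,"tz":-0.198,"twist":0,"jaw":0.5},{"tx":0.025,"ty":0.003,"tz":-0.198,"twist":0,"jaw":0.5}]' 8
```

```text
clock: 3.5
eef_pos: [0.4787, 0.2441, 0.0703]
eef_rot: [0.704, 0.083, -0.7, 0.085]
contact_force: [0.5, -0.4, 0.6]
finger_gap: 0.0458
```

Well placed over the knob, so close on it.

```bash
python3 -m crank '[{"tx":0,"ty":0,"tz":-0.003,"twist":0,"jaw":0.1},{"tx":0,"ty":0,"tz":-0.003,"twist":0,"jaw":0.1},{"tx":0,"ty":0,"tz":-0.003,"twist":0,"jaw":0.1},{"tx":0,"ty":0,"tz":-0.003,"twist":0,"jaw":0.1},{"tx":0,"ty":0,"tz":-0.003,"twist":0,"jaw":0.1}]' 8; python3 - <<'E'
from workcell import *
import cv2
im=snapshot('wrist');cv2.imwrite('pics/w3.png',im)
E
```

```text
clock: 4.12
eef_pos: [0.4787, 0.2442, 0.0693]
eef_rot: [0.704, 0.083, -0.7, 0.085]
contact_force: [-0.4, 0.1, 2.3]
finger_gap: 0.0158
```

View pics/w3.png

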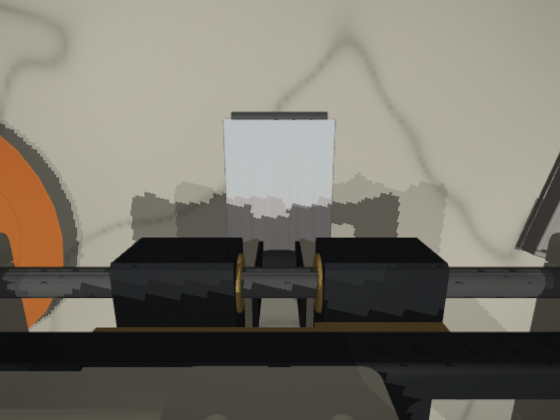

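```bash
python3 -m crank '[{"tx":0.0085,"ty":0.002,"tz":0.026,"twist":0,"jaw":0.1},{"tx":0.02,"ty":0.005,"tz":0.05,"twist":0,"jaw":0.1},{"tx":0.036,"ty":0.009,"tz":0.0715,"twist":0,"jaw":0.1},{"tx":0.054,"ty":0.013,"tz":0.091,"twist":0,"jaw":0.1},{"tx":0.062,"ty":0.015,"tz":0.097,"twist":0,"jaw":0.1}]' 8; python3 -m crank '[{"tx":0.003,"ty":0.001,"tz":0.004,"twist":0,"jaw":0.1},{"tx":0.003,"ty":0.001,"tz":0.004,"twist":0,"jaw":0.1},{"tx":0.003,"ty":0.001,"tz":0.004,"twist":0,"jaw":0.1},{"tx":0.003,"ty":0.001,"tz":0.004,"twist":0,"jaw":0.1},{"tx":0.003,"ty":0.001,"tz":0.004,"twist":0,"jaw":0.1}]' 8;python3 - <<'E'
from workcell import *
import cv2
im=snapshot('wrist');cv2.imwrite('pics/w4.png',im)
im=snapshot('scene');cv2.imwrite('pics/s4.png',cv2.resize(im[140:290,330:500],None,fx=4,fy=4))
E
```

```text
clock: 4.8
eef_pos: [0.5045, 0.2504, 0.1088]
eef_rot: [0.704, 0.083, -0.7, 0.084]
contact_force: [-0.6, -0.5, -1.4]
finger_gap: 0.0163
clock: 5.42
eef_pos: [0.5058, 0.2508, 0.1105]
eef_rot: [0.704, 0.083, -0.7, 0.084]
contact_force: [1.0, -0.0, -0.8]
finger_gap: 0.0157
```

View pics/s4.png

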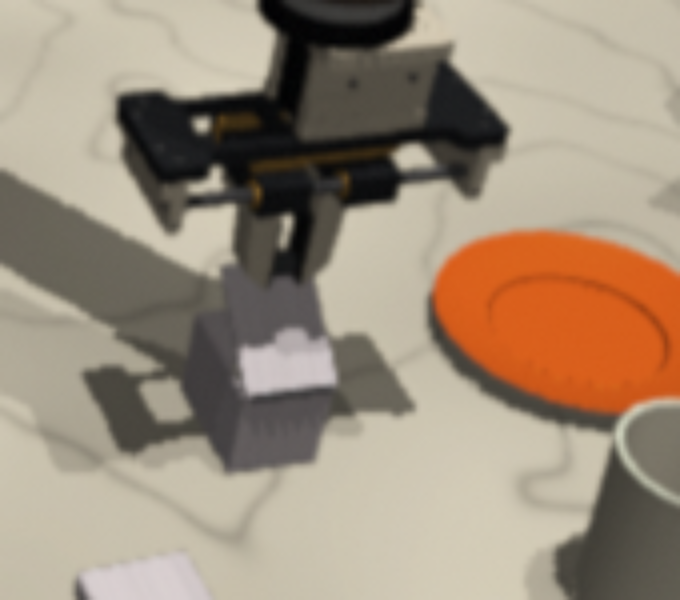

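View pics/w4.png

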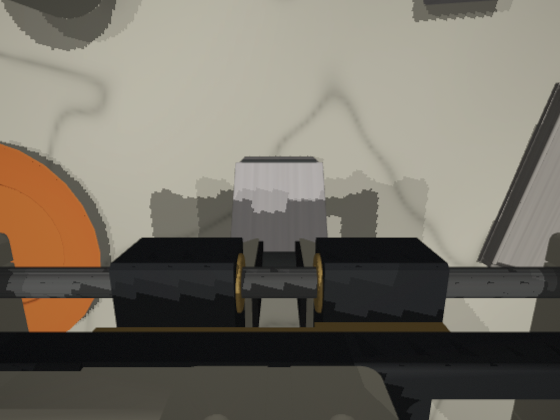

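The lid is raised and the tin stays flat on the surface. Release it.

```bash
python3 -m crank '[{"tx":0,"ty":0,"tz":0,"twist":0,"jaw":0.45},{"tx":0,"ty":0,"tz":0,"twist":0,"jaw":0.45},{"tx":0,"ty":0,"tz":0,"twist":0,"jaw":0.45},{"tx":0,"ty":0,"tz":0,"twist":0,"jaw":0.45},{"tx":0,"ty":0,"tz":0,"twist":0,"jaw":0.45}]' 8;python3 - <<'E'
from workcell import *
import cv2
im=snapshot('wrist');cv2.imwrite('pics/w5.png',im)
im=snapshot('scene');cv2.imwrite('pics/s5.png',cv2.resize(im[140:290,330:500],None,fx=4,fy=4))
E
```

```text
clock: 6.15
eef_pos: [0.5058, 0.2509, 0.1104]
eef_rot: [0.704, 0.083, -0.7, 0.084]
contact_force: [0.5, -0.1, -0.4]
finger_gap: 0.0412
```

View pics/s5.png

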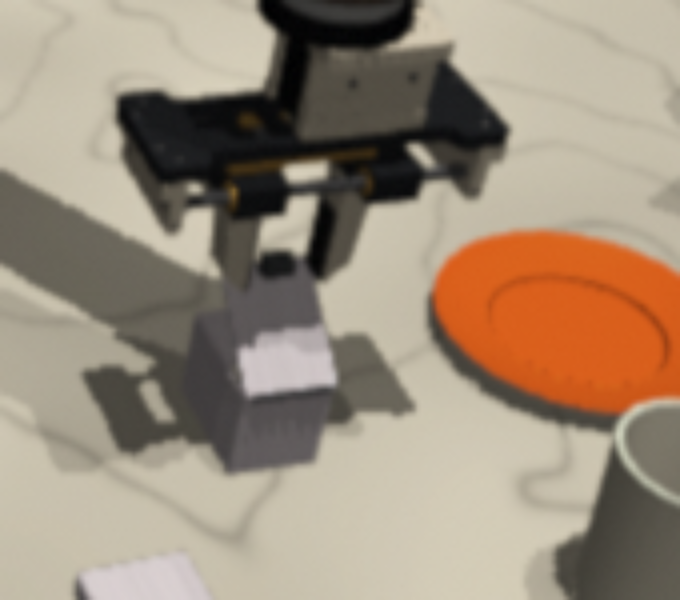

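View pics/w5.png

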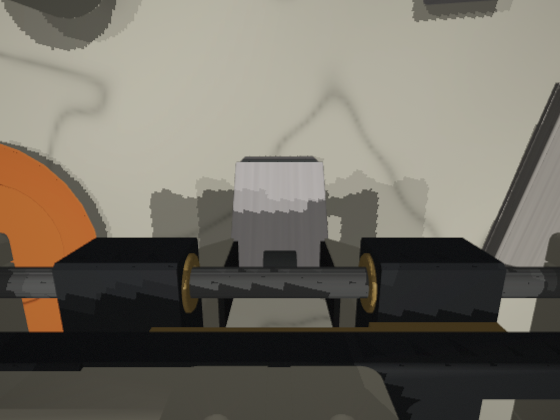

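The knob (crop 277,265) stays up with the fingers 41 mm apart, so the left tin has the stiff lid. I'll grip it again and close the lid by following the arc back.

```bash
python3 -m crank '[{"tx":0,"ty":0,"tz":0,"twist":0,"jaw":0.1},{"tx":0,"ty":0,"tz":0,"twist":0,"jaw":0.1},{"tx":0,"ty":0,"tz":0,"twist":0,"jaw":0.1},{"tx":0,"ty":0,"tz":0,"twist":0,"jaw":0.1},{"tx":0,"ty":0,"tz":0,"twist":0,"jaw":0.1}]' 8; python3 -m crank '[{"tx":-0.014,"ty":-0.003,"tz":-0.012,"twist":0,"jaw":0.1},{"tx":-0.032,"ty":-0.008,"tz":-0.031,"twist":0,"jaw":0.1},{"tx":-0.0475,"ty":-0.0115,"tz":-0.053,"twist":0,"jaw":0.1},{"tx":-0.059,"ty":-0.0145,"tz":-0.077,"twist":0,"jaw":0.1},{"tx":-0.0675,"ty":-0.0165,"tz":-0.103,"twist":0,"jaw":0.1}]' 8
 python3 -m crank '[{"tx":0,"ty":0,"tz":-0.003,"twist":0,"jaw":0.1},{"tx":0,"ty":0,"tz":-0.003,"twist":0,"jaw":0.1},{"tx":0,"ty":0,"tz":-0.003,"twist":0,"jaw":0.1},{"tx":0,"ty":0,"tz":-0.003,"twist":0,"jaw":0.1},{"tx":0,"ty":0,"tz":-0.003,"twist":0,"jaw":0.1}]' 8
```

```text
clock: 6.88
eef_pos: [0.5058, 0.2507, 0.1104]
eef_rot: [0.704, 0.083, -0.7, 0.084]
contact_force: [0.3, -0.3, 0.6]
finger_gap: 0.016
clock: 7.5
eef_pos: [0.4784, 0.244, 0.0685]
eef_rot: [0.704, 0.083, -0.7, 0.084]
contact_force: [1.3, -0.7, 11.0]
finger_gap: 0.0161
clock: 8.12
eef_pos: [0.4782, 0.244, 0.0672]
eef_rot: [0.704, 0.082, -0.7, 0.084]
contact_force: [-0.4, -0.7, 4.9]
finger_gap: 0.0156
```

Pressed shut (the upward reaction confirms it). Release, go up, and check.

```bash
python3 -m crank '[{"tx":0,"ty":0,"tz":0.003,"twist":0,"jaw":0.5},{"tx":0,"ty":0,"tz":0.003,"twist":0,"jaw":0.5},{"tx":0,"ty":0,"tz":0.003,"twist":0,"jaw":0.5},{"tx":0,"ty":0,"tz":0.1,"twist":0,"jaw":0.5},{"tx":0,"ty":0,"tz":0.25,"twist":0,"jaw":0.5}]' 8;python3 - <<'E'
from workcell import *
import cv2
im=snapshot('scene');cv2.imwrite('pics/s6.png',cv2.resize(im[140:290,330:500],None,fx=4,fy=4))
im=snapshot('wrist');im=snapshot('wrist');cv2.imwrite('pics/w6.png',im)
E
```

```text
clock: 8.75
eef_pos: [0.4767, 0.2431, 0.1664]
eef_rot: [0.703, 0.082, -0.702, 0.085]
contact_force: [1.2, 0.4, -0.1]
finger_gap: 0.0455
```

View pics/s6.png

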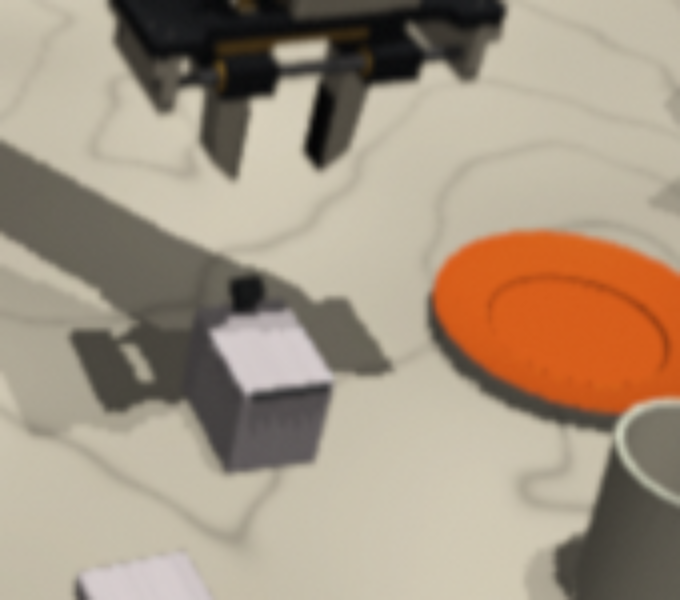

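View pics/w6.png

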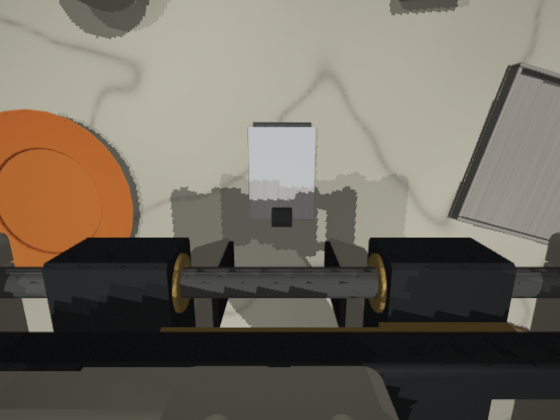

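The left lid is shut: knob at crop (247,293), lid flush. Now the right tin.

```bash
python3 -m crank '[{"tx":0,"ty":-0.15,"tz":0.08,"twist":-0.02,"jaw":0.5},{"tx":0.01,"ty":-0.3,"tz":0.08,"twist":-0.04,"jaw":0.5},{"tx":0.02,"ty":-0.45,"tz":0.08,"twist":-0.06,"jaw":0.5},{"tx":0.03,"ty":-0.6,"tz":0.08,"twist":-0.08,"jaw":0.5},{"tx":0.04,"ty":-0.73,"tz":0.08,"twist":-0.1,"jaw":0.5}]' 8; python3 -c "
from workcell import *;print(observe()['joints'].round(3))"; python3 -m crank '[{"tx":0.01,"ty":-0.1,"tz":0,"twist":0,"jaw":0.5},{"tx":0.02,"ty":-0.25,"tz":0,"twist":0,"jaw":0.5},{"tx":0.03,"ty":-0.4,"tz":-0.03,"twist":0,"jaw":0.5},{"tx":0.03,"ty":-0.49,"tz":-0.07,"twist":0,"jaw":0.5},{"tx":0.03,"ty":-0.49,"tz":-0.1,"twist":0,"jaw":0.5}]' 8; cat > look.py <<'E'
import sys
from workcell import *
from h import *
snapshot('wrist');snapshot('wrist')
o=observe();c=get_calibration('wrist');im=snapshot('wrist')
y=R.from_quat(o['eef_rot']).as_matrix()[:,1]
print(o['clock'],o['eef_pos'],np.degrees(np.arctan2(y[1],y[0])),o['joints'].round(2),o['qvel'].round(3))
cv2.imwrite(f'pics/{sys.argv[1]}.png',im)
np.savez('last.npz',K=c['K'],xyz=c['xyz'],orientation=c['orientation'])
E
python3 look.py w7
```

```text
clock: 9.52
eef_pos: [0.4952, -0.0494, 0.2013]
eef_rot: [0.71, -0.03, -0.703, -0.027]
contact_force: [-0.4, -0.1, -0.6]
finger_gap: 0.046
[ 0.667  0.295 -0.726  1.953  0.242  0.969 -1.827]
clock: 10.15
eef_pos: [0.5051, -0.2494, 0.1589]
eef_rot: [0.709, -0.032, -0.704, -0.03]
contact_force: [0.3, 0.6, 0.6]
finger_gap: 0.046
10.25 [ 0.50530394 -0.24444772  0.15874888] -94.69777121273226 [ 0.88  0.45 -0.61  1.84  0.31  0.94 -1.52] [-0.018 -0.032 -0.036 -0.013 -0.013  0.019  0.007]
```

View pics/w7.png

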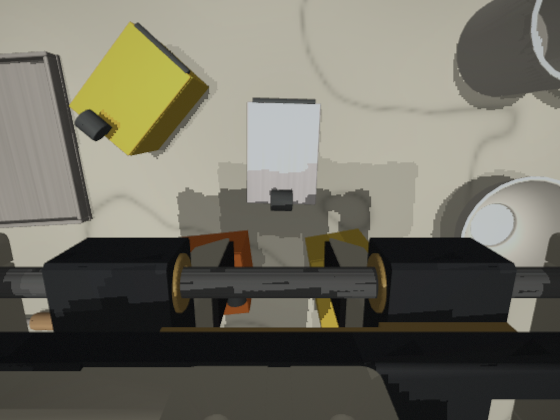

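```bash
python3 - <<'E'
from workcell import *
from h import *
c=dict(np.load('last.npz'));t=get_calibration('top');s=get_calibration('scene')
k=(281.8,200)
print(at_z(c,k,.078),tri((c,k),(t,(405,203)),(s,(179.2,217.7))),tri((c,k),(s,(179.2,217.7))))
Q=np.array([at_z(c,p,.064) for p in [(247,103),(320,103),(247.5,204),(317.5,204)]]);print(Q.mean(0),np.degrees(np.arctan2(*(Q[0]-Q[1])[[1,0]]))-90,np.degrees(np.arctan2(*(Q[2]-Q[3])[[1,0]]))-90)
print(observe()['eef_pos'])
E
```

```text
[ 0.51628201 -0.248356    0.078     ] (array([ 0.51682079, -0.24752806,  0.0748376 ]), [0.0014596148153706787, 0.001294709919978126, 0.0002385329466827674]) (array([ 0.51511629, -0.24816021,  0.07312729]), [0.00017316117485742294, 0.0001731611748573298])
[ 0.54741685 -0.25184215  0.064     ] -4.6297736628810355 -4.645442165068118
[ 0.50628478 -0.2436668   0.15989965]
```

```bash
python3 -m crank '[{"tx":0.027,"ty":-0.009,"tz":-0.08,"twist":0,"jaw":0.5},{"tx":0.027,"ty":-0.009,"tz":-0.16,"twist":0,"jaw":0.5},{"tx":0.027,"ty":-0.009,"tz":-0.222,"twist":0,"jaw":0.5},{"tx":0.027,"ty":-0.009,"tz":-0.226,"twist":0,"jaw":0.5},{"tx":0.027,"ty":-0.009,"tz":-0.226,"twist":0,"jaw":0.5}]' 8;python3 look.py w8
```

```text
clock: 10.92
eef_pos: [0.5181, -0.2463, 0.0706]
eef_rot: [0.71, -0.028, -0.703, -0.027]
contact_force: [-0.2, 0.7, 0.2]
finger_gap: 0.0459
11.025 [ 0.51834745 -0.24711019  0.07105366] -94.53925497732685 [ 0.82  0.59 -0.54  1.86  0.42  0.79 -1.59] [ 0.004 -0.     0.004 -0.     0.003 -0.003 -0.   ]
```

View pics/w8.png

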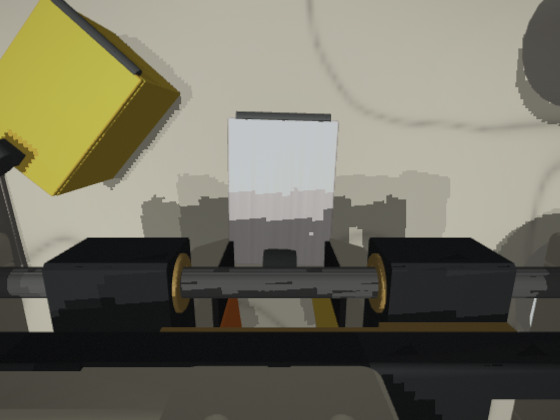

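The knob (279,258) is centred between the fingers. Close and lift along the arc; tin x here is (0.997, -0.08).

```bash
python3 -m crank '[{"tx":0,"ty":0,"tz":-0.003,"twist":0,"jaw":0.1},{"tx":0,"ty":0,"tz":-0.003,"twist":0,"jaw":0.1},{"tx":0,"ty":0,"tz":-0.003,"twist":0,"jaw":0.1},{"tx":0,"ty":0,"tz":-0.003,"twist":0,"jaw":0.1},{"tx":0,"ty":0,"tz":-0.003,"twist":0,"jaw":0.1}]' 8;  python3 -m crank '[{"tx":0.009,"ty":-0.001,"tz":0.026,"twist":0,"jaw":0.1},{"tx":0.021,"ty":-0.002,"tz":0.05,"twist":0,"jaw":0.1},{"tx":0.037,"ty":-0.003,"tz":0.0715,"twist":0,"jaw":0.1},{"tx":0.056,"ty":-0.004,"tz":0.091,"twist":0,"jaw":0.1},{"tx":0.063,"ty":-0.005,"tz":0.097,"twist":0,"jaw":0.1}]' 8; python3 -m crank '[{"tx":0.003,"ty":0,"tz":0.004,"twist":0,"jaw":0.1},{"tx":0.003,"ty":0,"tz":0.004,"twist":0,"jaw":0.1},{"tx":0.003,"ty":0,"tz":0.004,"twist":0,"jaw":0.1},{"tx":0.003,"ty":0,"tz":0.004,"twist":0,"jaw":0.1},{"tx":0.003,"ty":0,"tz":0.004,"twist":0,"jaw":0.1}]' 8;python3 - <<'E'
from workcell import *
import cv2
im=snapshot('scene');cv2.imwrite('pics/s9.png',cv2.resize(im[140:290,100:270],None,fx=4,fy=4))
E
```

```text
clock: 11.7
eef_pos: [0.5182, -0.2474, 0.0698]
eef_rot: [0.71, -0.029, -0.703, -0.027]
contact_force: [-0.6, -0.2, 0.9]
finger_gap: 0.0159
clock: 12.32
eef_pos: [0.5443, -0.2495, 0.1095]
eef_rot: [0.71, -0.029, -0.703, -0.027]
contact_force: [-0.9, 0.9, 0.4]
finger_gap: 0.0153
clock: 12.95
eef_pos: [0.5455, -0.2495, 0.111]
eef_rot: [0.71, -0.029, -0.703, -0.027]
contact_force: [0.7, 0.5, -0.4]
finger_gap: 0.0158
```

View pics/s9.png

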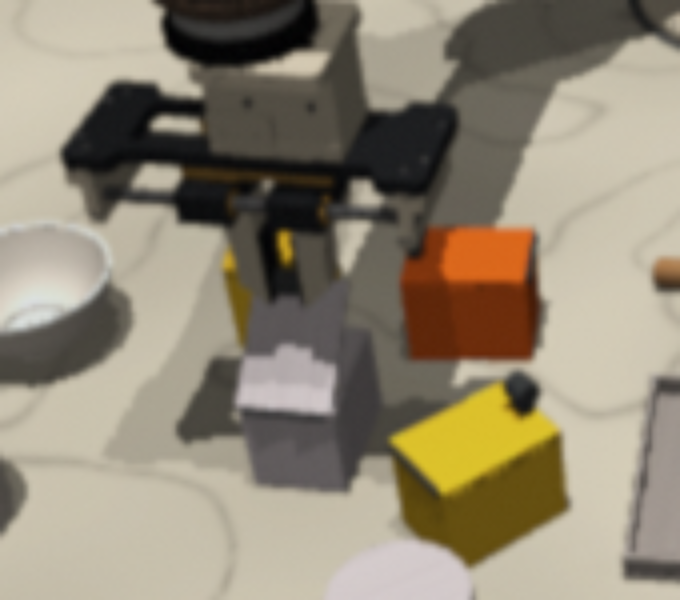

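The right lid is up. Release it.

```bash
python3 -m crank '[{"tx":0,"ty":0,"tz":0,"twist":0,"jaw":0.5},{"tx":0,"ty":0,"tz":0,"twist":0,"jaw":0.5},{"tx":0,"ty":0,"tz":0,"twist":0,"jaw":0.5},{"tx":0,"ty":0,"tz":0,"twist":0,"jaw":0.5},{"tx":0,"ty":0,"tz":0,"twist":0,"jaw":0.5}]' 8;python3 - <<'E'
from workcell import *
import cv2
im=snapshot('scene');cv2.imwrite('pics/s10.png',cv2.resize(im[140:290,100:270],None,fx=4,fy=4))
E
```

```text
clock: 13.62
eef_pos: [0.5455, -0.2495, 0.1111]
eef_rot: [0.71, -0.029, -0.703, -0.027]
contact_force: [-0.2, -0.9, 0.6]
finger_gap: 0.046
```

View pics/s10.png

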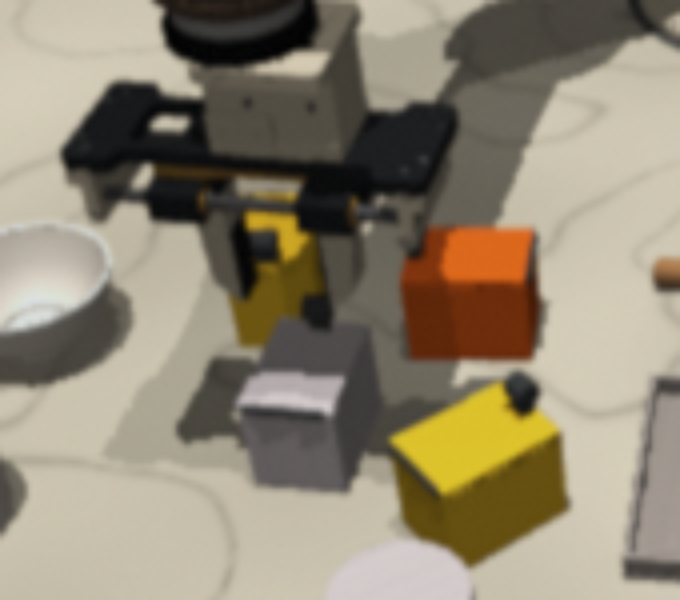

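It dropped shut (knob at crop 318,308), so the right tin is good. Back to the stiff left tin to pick it up.

```bash
python3 -m crank '[{"tx":0,"ty":0,"tz":0.12,"twist":0,"jaw":0.5},{"tx":-0.02,"ty":0.12,"tz":0.22,"twist":0.02,"jaw":0.5},{"tx":-0.04,"ty":0.27,"tz":0.22,"twist":0.04,"jaw":0.6},{"tx":-0.06,"ty":0.42,"tz":0.22,"twist":0.06,"jaw":0.85},{"tx":-0.07,"ty":0.57,"tz":0.22,"twist":0.08,"jaw":0.85}]' 20; python3 -m crank '[{"tx":0,"ty":0.15,"tz":0,"twist":0.01,"jaw":0.85},{"tx":-0.01,"ty":0.3,"tz":0,"twist":0.02,"jaw":0.85},{"tx":-0.02,"ty":0.45,"tz":0,"twist":0.02,"jaw":0.85},{"tx":-0.03,"ty":0.6,"tz":0,"twist":0.02,"jaw":0.85},{"tx":-0.03,"ty":0.68,"tz":0,"twist":0.02,"jaw":0.85}]' 20; python3 look.py w11
```

```text
clock: 14.3
eef_pos: [0.517, -0.02, 0.1995]
eef_rot: [0.709, 0.06, -0.7, 0.062]
contact_force: [0.6, 0.5, 0.4]
finger_gap: 0.0707
clock: 14.92
eef_pos: [0.5038, 0.2562, 0.2]
eef_rot: [0.706, 0.085, -0.698, 0.085]
contact_force: [0.7, -0.9, -0.3]
finger_gap: 0.0782
15.025 [0.50356022 0.25751226 0.20005316] -76.06788589273899 [ 0.12  0.46 -0.82  1.8   0.39  1.04 -2.18] [ 0.06  -0.016  0.043  0.026  0.007  0.013  0.041]
```

View pics/w11.png

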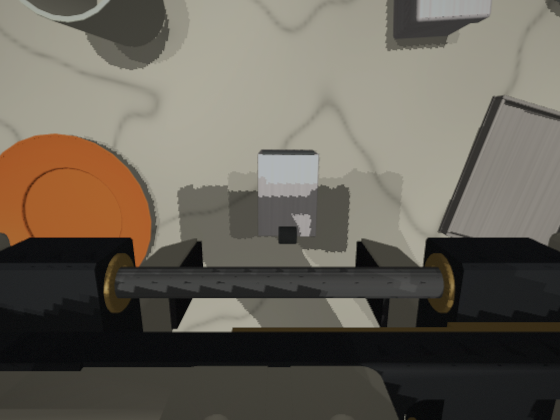

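```bash
python3 - <<'E'
from workcell import *
from h import *
c=dict(np.load('last.npz'))
k=(288,234.5)
print(at_z(c,k,.078))
Q=np.array([at_z(c,p,.064) for p in [(258,152.5),(319,152.5),(258,236),(317,237)]]);print(Q.mean(0),np.degrees(np.arctan2(*(Q[0]-Q[1])[[1,0]]))-90)
print(observe()['eef_pos'])
E
```

```text
[0.47784662 0.24237384 0.078     ]
[0.50903279 0.24998222 0.064     ] 13.993826315430837
[0.50417266 0.25445365 0.19959657]
```

```bash
python3 -m crank '[{"tx":0.012,"ty":-0.008,"tz":-0.06,"twist":0,"jaw":0.85},{"tx":0.012,"ty":-0.008,"tz":-0.15,"twist":0,"jaw":0.85},{"tx":0.012,"ty":-0.008,"tz":-0.24,"twist":0,"jaw":0.85},{"tx":0.012,"ty":-0.008,"tz":-0.24,"twist":0,"jaw":0.85},{"tx":0.012,"ty":-0.008,"tz":-0.24,"twist":0,"jaw":0.85}]' 20;python3 look.py w12
```

```text
clock: 15.7
eef_pos: [0.5098, 0.2509, 0.1047]
eef_rot: [0.707, 0.084, -0.698, 0.085]
contact_force: [-0.1, -0.5, -0.1]
finger_gap: 0.0781
15.8 [0.51029343 0.25152937 0.10539696] -76.26421129976455 [ 0.06  0.58 -0.74  1.86  0.51  0.88 -2.26] [-0.005 -0.003 -0.001  0.004  0.001 -0.003 -0.003]
```

View pics/w12.png

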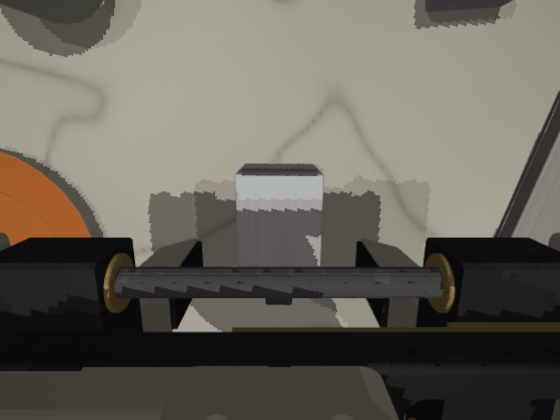

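```bash
python3 -m crank '[{"tx":0,"ty":0,"tz":-0.06,"twist":0,"jaw":0.85},{"tx":0,"ty":0,"tz":-0.12,"twist":0,"jaw":0.85},{"tx":0,"ty":0,"tz":-0.17,"twist":0,"jaw":0.85},{"tx":0,"ty":0,"tz":-0.195,"twist":0,"jaw":0.85},{"tx":0,"ty":0,"tz":-0.195,"twist":0,"jaw":0.85}]' 20; python3 -m crank '[{"tx":0,"ty":0,"tz":0,"twist":0,"jaw":0.4},{"tx":0,"ty":0,"tz":0,"twist":0,"jaw":0.4},{"tx":0,"ty":0,"tz":0,"twist":0,"jaw":0.4},{"tx":0,"ty":0,"tz":0,"twist":0,"jaw":0.4},{"tx":0,"ty":0,"tz":0,"twist":0,"jaw":0.4}]' 20
```

```text
clock: 16.48
eef_pos: [0.5099, 0.2516, 0.027]
eef_rot: [0.707, 0.085, -0.697, 0.085]
contact_force: [-0.2, 0.1, 0.9]
finger_gap: 0.078
clock: 17.1
eef_pos: [0.5103, 0.2517, 0.0275]
eef_rot: [0.707, 0.084, -0.697, 0.085]
contact_force: [-1.4, -1.6, 5.0]
finger_gap: 0.0542
```

```bash
python3 -m crank '[{"tx":0,"ty":0,"tz":0.03,"twist":0,"jaw":0.4},{"tx":0,"ty":0,"tz":0.08,"twist":0,"jaw":0.4},{"tx":0,"ty":0,"tz":0.13,"twist":0,"jaw":0.4},{"tx":0,"ty":0,"tz":0.15,"twist":0,"jaw":0.4},{"tx":0,"ty":0,"tz":0.15,"twist":0,"jaw":0.4}]' 20; python3 look.py w13;python3 - <<'E'
from workcell import *
import cv2
im=snapshot('scene');cv2.imwrite('pics/s13.png',cv2.resize(im[140:290,330:500],None,fx=4,fy=4))
E
```

```text
clock: 17.73
eef_pos: [0.5109, 0.2518, 0.0885]
eef_rot: [0.708, 0.084, -0.696, 0.085]
contact_force: [-0.1, -1.1, -2.5]
finger_gap: 0.054
17.825 [0.51008227 0.25122506 0.08725027] -76.26755840708051 [ 0.04  0.61 -0.72  1.87  0.53  0.85 -2.28] [-0.003  0.011  0.005  0.003 -0.    -0.001 -0.001]
```

View pics/s13.png

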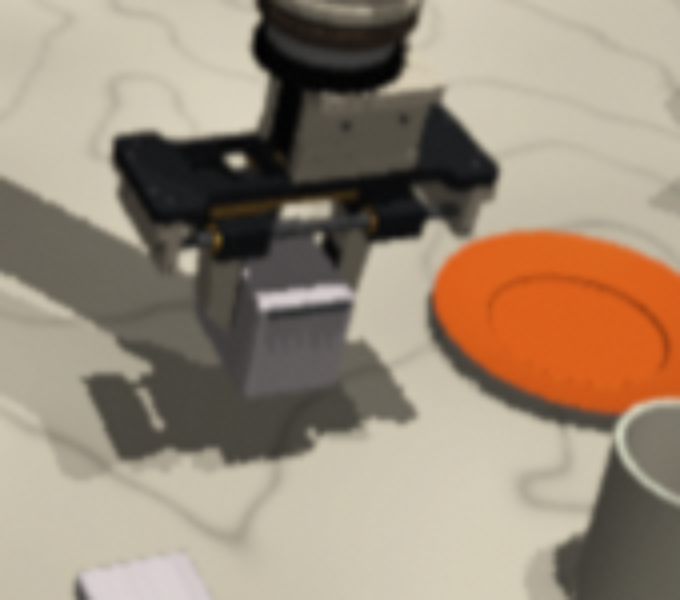

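Held level, with an underside clearance of about 60 mm. Carry it to the tray.

```bash
python3 -m crank '[{"tx":0.02,"ty":-0.06,"tz":0,"twist":-0.01,"jaw":0.4},{"tx":0.05,"ty":-0.17,"tz":0,"twist":-0.025,"jaw":0.4},{"tx":0.08,"ty":-0.28,"tz":0,"twist":-0.04,"jaw":0.4},{"tx":0.1,"ty":-0.38,"tz":0,"twist":-0.055,"jaw":0.4},{"tx":0.12,"ty":-0.46,"tz":0,"twist":-0.07,"jaw":0.4}]' 20;python3 -m crank '[{"tx":0.01,"ty":-0.06,"tz":0,"twist":0,"jaw":0.4},{"tx":0.02,"ty":-0.11,"tz":0,"twist":0,"jaw":0.4},{"tx":0.03,"ty":-0.15,"tz":0,"twist":0,"jaw":0.4},{"tx":0.03,"ty":-0.155,"tz":0,"twist":0,"jaw":0.4},{"tx":0.03,"ty":-0.155,"tz":0,"twist":0,"jaw":0.4}]' 20;python3 look.py w14;python3 - <<'E'
from workcell import *
import cv2
im=snapshot('scene');cv2.imwrite('pics/s14.png',cv2.resize(im[140:310,200:390],None,fx=3.5,fy=3.5))
E
```

```text
clock: 18.55
eef_pos: [0.5575, 0.065, 0.086]
eef_rot: [0.711, 0.005, -0.703, 0.007]
contact_force: [-0.3, 0.4, -3.5]
finger_gap: 0.0536
clock: 19.18
eef_pos: [0.5692, 0.004, 0.0858]
eef_rot: [0.711, 0.006, -0.703, 0.007]
contact_force: [0.1, -0.2, -3.1]
finger_gap: 0.0543
19.275 [0.56923935 0.00449644 0.08599246] -88.91712571506741 [ 0.45  0.59 -0.65  1.87  0.48  0.83 -2.  ] [-0.001 -0.     0.001  0.     0.002  0.     0.003]
```

View pics/s14.png

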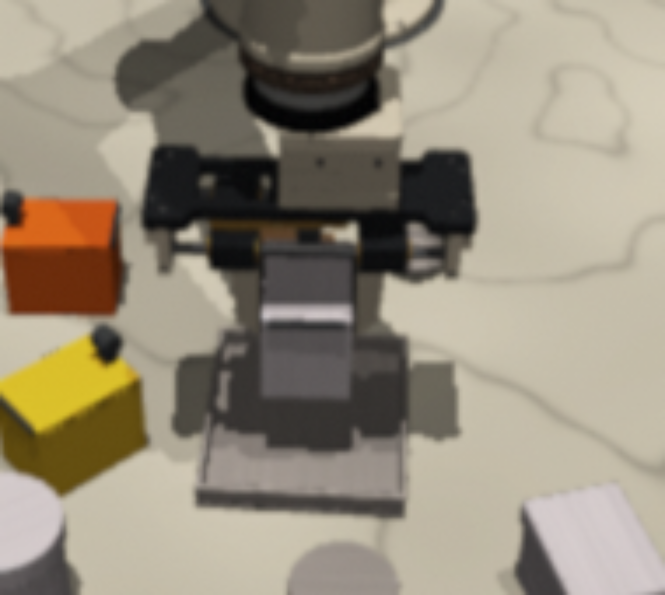

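View pics/w14.png

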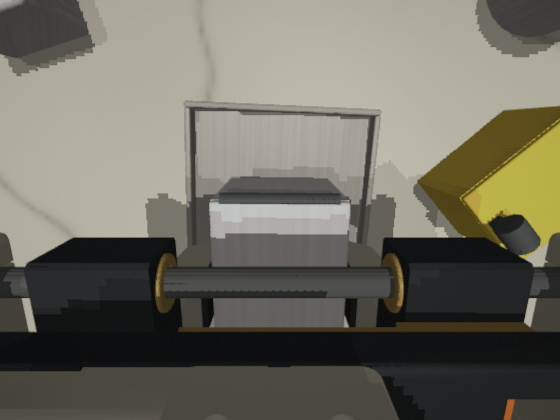

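```bash
python3 -m crank '[{"tx":0.003,"ty":0.002,"tz":-0.05,"twist":0,"jaw":0.4},{"tx":0.003,"ty":0.002,"tz":-0.1,"twist":0,"jaw":0.4},{"tx":0.003,"ty":0.002,"tz":-0.122,"twist":0,"jaw":0.4},{"tx":0.003,"ty":0.002,"tz":-0.128,"twist":0,"jaw":0.4},{"tx":0.003,"ty":0.002,"tz":-0.132,"twist":0,"jaw":0.4}]' 20
```

```text
clock: 20.0
eef_pos: [0.5708, 0.0052, 0.0332]
eef_rot: [0.711, 0.006, -0.703, 0.007]
contact_force: [-0.7, -0.1, -3.8]
finger_gap: 0.0538
```

```bash
python3 -m crank '[{"tx":0,"ty":0,"tz":-0.003,"twist":0,"jaw":0.4},{"tx":0,"ty":0,"tz":-0.005,"twist":0,"jaw":0.4},{"tx":0,"ty":0,"tz":-0.006,"twist":0,"jaw":0.4},{"tx":0,"ty":0,"tz":-0.006,"twist":0,"jaw":0.4},{"tx":0,"ty":0,"tz":-0.006,"twist":0,"jaw":0.4}]' 20
```

```text
clock: 20.62
eef_pos: [0.5712, 0.0051, 0.0315]
eef_rot: [0.712, 0.006, -0.703, 0.008]
contact_force: [-3.3, 0.2, 5.1]
finger_gap: 0.0539
```

Touched down (force went from -3.8 to +5.1 N at the expected height). Release and rise.

```bash
python3 -m crank '[{"tx":0,"ty":0,"tz":0,"twist":0,"jaw":0.8},{"tx":0,"ty":0,"tz":0,"twist":0,"jaw":0.8},{"tx":0,"ty":0,"tz":0,"twist":0,"jaw":0.8},{"tx":0,"ty":0,"tz":0,"twist":0,"jaw":0.8},{"tx":0,"ty":0,"tz":0,"twist":0,"jaw":0.8}]' 20;python3 -m crank '[{"tx":0,"ty":0,"tz":0.05,"twist":0,"jaw":0.8},{"tx":0,"ty":0,"tz":0.15,"twist":0,"jaw":0.8},{"tx":0,"ty":0,"tz":0.3,"twist":0,"jaw":0.8},{"tx":0,"ty":0,"tz":0.42,"twist":0,"jaw":0.8},{"tx":0,"ty":0,"tz":0.42,"twist":0,"jaw":0.8}]' 20;python3 -m crank '[{"tx":-0.15,"ty":0,"tz":0,"twist":0,"jaw":0.8},{"tx":-0.3,"ty":0,"tz":0,"twist":0,"jaw":0.8},{"tx":-0.35,"ty":0,"tz":0,"twist":0,"jaw":0.8},{"tx":-0.35,"ty":0,"tz":0,"twist":0,"jaw":0.8},{"tx":-0.35,"ty":0,"tz":0,"twist":0,"jaw":0.8}]' 20;python3 - <<'E'
from workcell import *
from h import *
im=snapshot('scene');cv2.imwrite('pics/s15.png',cv2.resize(im[160:310,130:390],None,fx=3,fy=3))
im=snapshot('top');cv2.imwrite('pics/t15.png',im)
c=get_calibration('wrist');cv2.imwrite('pics/w15.png',snapshot('wrist'))
E
```

```text
clock: 21.25
eef_pos: [0.5711, 0.0051, 0.0314]
eef_rot: [0.711, 0.006, -0.703, 0.008]
contact_force: [-0.8, 0.1, -0.3]
finger_gap: 0.0738
clock: 21.88
eef_pos: [0.5744, 0.0059, 0.2054]
eef_rot: [0.715, 0.006, -0.699, 0.008]
contact_force: [-0.5, -0.3, -0.8]
finger_gap: 0.0735
clock: 22.5
eef_pos: [0.4356, 0.0058, 0.2058]
eef_rot: [0.715, 0.005, -0.699, 0.008]
contact_force: [0.2, -0.3, -0.2]
finger_gap: 0.0733
```

View pics/s15.png

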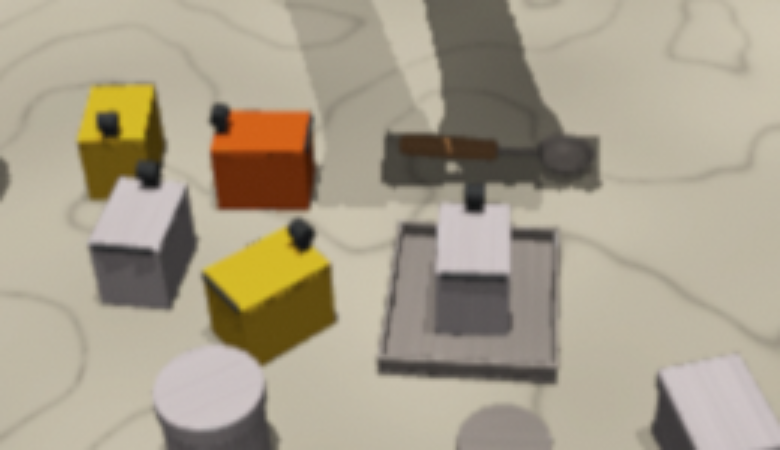

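View pics/t15.png

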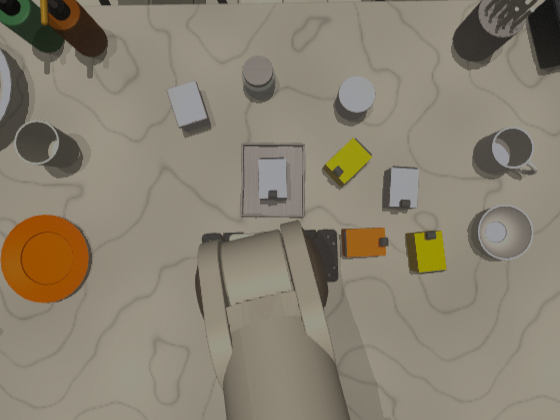

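View pics/w15.png

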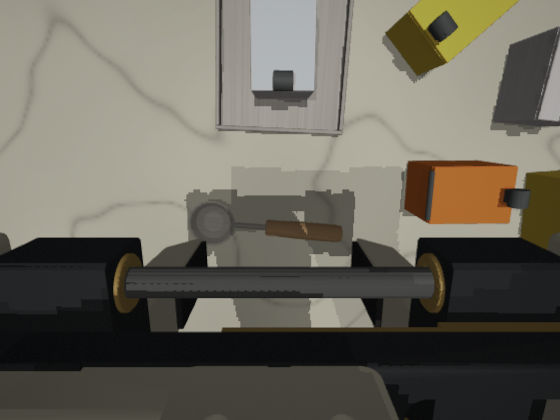

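```bash
python3 - <<'E'
from workcell import *
from h import *
t=get_calibration('top');s=get_calibration('scene')
im=cv2.imread('pics/top0.png');im2=cv2.imread('pics/t15.png')
for i,(a,box) in dict(good0=(im,(380,160,425,215)),good1=(im2,(380,160,425,215)),stiff=(im2,(255,150,292,205))).items():
    m=((a[...,0].astype(int)>a[...,2].astype(int)+3)&(a[...,0]>130)).astype(np.uint8)
    w=np.zeros_like(m);x0,y0,x1,y1=box;w[y0:y1,x0:x1]=m[y0:y1,x0:x1]
    r=cv2.minAreaRect(cv2.findNonZero(w));print(i,r,at_z(t,r[0],.068 if i=='stiff' else .064).round(4))
print('knob stiff',tri((t,(272.5,194.5)),(s,(130+475/3,160+196/3))))
print('knob good',tri((t,(405,203)),(s,(130+149/3,160+173/3))))
print(observe()['clock'])
E
```

```text
good0 ((403.78155517578125, 186.93231201171875), (26.51466941833496, 37.05397033691406), 3.1798300743103027) [ 0.5496 -0.2481  0.064 ]
good1 ((403.0, 187.0), (38.0, 26.0), 90.0) [ 0.5495 -0.2466  0.064 ]
stiff ((271.98095703125, 177.89122009277344), (37.63787841796875, 27.14299964904785), 88.21009063720703) [0.5707 0.0068 0.068 ]
knob stiff (array([0.53772083, 0.00577539, 0.07926438]), [0.0002494428282684565, 0.00024944282826845344])
knob good (array([ 0.51785012, -0.24626894,  0.07569719]), [0.00036435887540031534, 0.00036435887540022373])
22.65
```

```bash
python3 -c "
from workcell import *;print(hand_in())"
```

```text
the job is handed in; nothing more can be done
None
```

I tried both lids in order and handed the job in at about 22.7 s. `hand_in` gives no verdict, so this rests on my own checks.

- **Left tin:** I lifted its lid by the knob to about 0.65 rad and let go. It stayed up, so this is the stiff one. I followed the arc back and pressed the lid shut, then set the tin down in the tray; the force reading showed contact before I released it.
- **Right tin:** I lifted its lid the same way and let go. It dropped shut by itself, so this is the good one, and I left it standing.

**Last checks:**
- **Stiff tin:** its centre measured (0.571, 0.007) m against a tray centre of about (0.571, 0.005) m. It stands flat with the lid shut. Its knob is 3.6 mm higher than the good tin's, which fits the 4 mm tray floor.
- **Good tin:** its lid is shut and it stands upright, within about 2 mm of where it was.
- **Gripper:** it was at 0.206 m height, clear of everything.

**Disagreement:** knob heights triangulated about 2 mm below the 78 mm given, which is within the calibration error. No check failed.

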